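# Tap a tapered electrode home in a spot welder

### The job

Fit the new copper electrode to the spot welder's lower arm: take it from the white stand, set its tapered shank in the socket and let go of it, then tap it home with the soft-faced mallet, in at least two separate light taps with the mallet lifted clear in between, until its taper grips fast in the socket. Tap firmly enough to wedge it but never hard enough to bruise the tip; then stand the mallet back on the bench on its white face and leave the other things as they are.

Things in the scene. Friction and masses are not known exactly. Their poses are not given: they have to be found in the camera images.
- electrode_mid (a point): The new electrode: bright copper (the only one), 90 mm tall, upright in the stand, nose up. Point on its axis 45 mm above its foot. From the foot: tapered shank 32 mm long (15.8 to 19 mm diameter), straight round body 20 mm in diameter from 32 to 78 mm, blunt nose from 78 to 90 mm. 0.13 to 0.32 kg. z is its axis, up.
- electrode_tip (a point): Flat end of the copper electrode's nose, 11 mm across, 90 mm above its foot: where it is tapped. Slow, light taps stopped at about 24 N (22 to 30) drive the shank in and wedge it fast, and then drive it no further; under 11 N does not wedge it; over 40 N bruises the tip, as does a quick blow. How deep it ends up is not known beforehand.
- socket (a point): Centre of the mouth of the tapered socket in the brass holder on the welder's lower arm, level, open upward, 135 mm above the bench. Rim 22 mm across, bore 18 to 19 mm just below. Holder 36 mm in diameter. The bore is worn by an unknown amount: a shank set in lightly by hand goes tight with its foot 23 to 30 mm below the mouth.
- welder: Bench spot welder, fixed: grey cabinet 300 x 200 x 240 mm; its lower arm (28 mm copper bar, centre 100 mm above the bench) reaches 170 mm out of its front. The upper arm is swung up, clear. Origin on the bench right under the socket; x points from the socket towards the cabinet.
- mallet_head (a point): Mallet standing on a face, handle level. Point in the middle of its head, 33 mm above the bench. Head 66 mm tall: a 32 x 32 mm steel block between two round faces 32 mm in diameter (below white nylon that yields 1 mm at 40 N, above red); gripped across the block along its y. Handle 150 mm long, up to 24 mm thick, along -x at mid-head height. 0.3 to 0.54 kg.
- stand: White plastic electrode stand, fixed, 56 (its x) by 160 (its y) by 36 mm high, origin under its centre. Three loose holes 21 mm in diameter, 26 mm deep, in a row along y, 50 mm apart; the electrodes' feet stand 10 mm above the bench. Any hole may hold the copper one.
- old_electrode: A worn black electrode of the same size with a flat top, in the stand; stays there. Origin at its foot.
- grey_electrode: A grey flat-topped electrode of the same size, in the stand; stays there. Origin at its foot.
- multimeter: Red multimeter lying on the bench, 165 x 85 x 36 mm; a bystander.
- plug_adapter: White plug adapter on the bench, 55 x 36 x 30 mm; a bystander.
- flux_jar: Small jar, 52 mm across and 75 mm high; a bystander.
- screwdriver: Screwdriver lying on the bench, 190 mm long; a bystander.

How it is judged:
On the way, in this order (a step that is already met when the one before it is completed fails the run):
1. the electrode stands in the socket on its own, let go of (horizontal distance between electrode_mid and socket below 0.006 m and z of electrode_mid in the frame of socket below 0.024 m and angle between electrode_mid's own z axis and vertical below 0.15 rad and contact force between the fingers and electrode below 0.1 N), for 0.2 s.
2. a first tap of the mallet on the electrode (over 5 N) (contact force between mallet and electrode above 5 N).
3. the mallet is lifted clear (contact force between mallet and electrode below 0.1 N and z of mallet_head in the frame of electrode_mid above 0.083 m).
4. another tap of the mallet on the electrode (over 5 N) (contact force between mallet and electrode above 5 N).
At the end, for the whole second after the job is handed in: The electrode stands in the socket, upright (0.05 rad) and within 3 mm of the socket's axis, its middle under 24 mm above the mouth, wedged so that taper and bore press on each other with over 54 N in all; the mallet stands on its white face on the bench (within 0.1 rad); both at rest and let go (contact force between electrode and welder above 54 N and horizontal distance between electrode_mid and socket below 0.003 m and z of electrode_mid in the frame of socket below 0.024 m and angle between electrode_mid's own z axis and vertical below 0.05 rad and linear speed of each of electrode, mallet below 0.01 m/s and angle between mallet_head's own z axis and vertical below 0.1 rad and height (world z) of mallet_head below 0.037 m); the robot touches nothing.
It fails at once if the tip is bruised: the mallet bears on the electrode with over 40 N (contact force between mallet and electrode above 40 N).
It fails at once if another electrode is disturbed (over 15 mm) (distance of any of old_electrode, grey_electrode from where it was at the start of the episode above 0.015 m).
It fails at once if a bystander is knocked (over 20 mm) (distance of any of multimeter, plug_adapter, flux_jar, screwdriver from where it was at the start of the episode above 0.02 m).
It also fails if it takes over 69 s, if anything falls off the work surface, if the arm or the gripper's body presses on something with over 40 N, if the wrist force passes 120 N, or if a joint passes its speed limit or range.

### The arm

A 7-joint arm with a two-finger parallel gripper is mounted at the origin on the work surface. World frame = base frame: x ahead of the robot, y to its left, z up, the work surface at z = 0. Lengths are in m, angles in rad, forces in N, time in s.
With the tool pointing down it reaches from about 0.425 to 0.875 m from the base axis. Payload 4.7 kg.
Tool frame: the origin (TCP) lies midway between the tips of the shut fingers; the grasp point (between the pads) lies grasp_offset behind it (grasp_offset is the distance from the TCP to the grasp point, in m); z points along the fingers, y is the line along which they close (so a half turn about z gives the same grasp; the last joint's range is limited). The gripper opens to 87 mm and grips with 3 to 60 N. Pads are 19 mm wide; open, the fingers measure 117 mm over their backs; the gripper's body (75 mm by 190 mm) begins 51 mm behind the grasp point.
Start: joints at [1.327, 0.321, -0.07, 1.45, 0.023, 1.371, -0.057], TCP at [0.166, -0.629, 0.223] pointing down, gripper open.
Joint ranges: [-2.86, 2.86], [-0.3, 2.09], [-1.38, 1.24], [0.06, 2.45], [-1.56, 4.7], [0.09, 2.05], [-2.69, 2.69]. Speed limits (rad/s): [2.57, 2.57, 3.14, 3.14, 3.14, 3.14, 3.14].

### API

Orientations are given as a rotation vector (axis times angle).
In Python, from station import get_state, camera, hand_in, grasp_offset gives the robot as it stands.
- The arm moves only by the tool drive_tool, never from a script. Its argument "steps" is a list of rows, each an object of numbers: "hand": the closure, from -1 (fully open) to 1 (shut); "tx", "ty", "tz": the shift along the tool's x, y, z as a fraction of full scale; "ax", "ay", "az": the turn, a rotation vector about the tool's x, y, z as a fraction of full scale. In form: [{"hand": .., "tx": .., "ty": .., "tz": .., "ax": .., "ay": .., "az": ..}, ...]. A call has 1 to 20 rows; each row shifts and turns the commanded pose from where the row before left it, along the tool's axes as they then stand; what a row does not reach is not made up. Full scale, the value 1, is 0.1 m for a shift and 0.15 rad for a turn. A row lasts 1/10 s, in which the tool goes at most 50 mm and 8.59 degrees, less where a joint would pass 70% of its speed; a pose out of reach is approached as far as the arm can. A call with a number of a shift or a turn outside -1 to 1 is refused whole. A call with a gripper value outside its range is refused whole. The fingers move at their own pace and stop on an object; "grip_force" is the grip in N (left out, the last holds). Time passes only in rows, so rows that do not move let the fingers close. It gives the time, the measured TCP pose, the force, the opening and the grip force at its end, in the units of the state.
- get_state(): the state, without advancing time (a new reading comes with each control period).
- camera(name): name is "side" or "top" or "wrist"; returns a dict with "img" (400x640x3 uint8, blue, green, red), "intrinsics" (3x3 intrinsics, pixels), "rvec" (rotation vector, rad) and "tvec" (3), from world to camera coordinates, as OpenCV has them. Camera axes: x right, y down, z forward; pixel columns grow to the right and rows downward; lengths in m; the calibration is good to about 2 mm. A picture is of the moment at which its call begins. There is no depth.
- hand_in(): hands the job in; it is judged then, once.
The state is a dict: "t": time; "qpos": joint angles; "joint_velocities": joint speeds; "effort": joint torques, N m; "eef_pos": TCP position; "tool_rot": TCP orientation; "force": force on the tool from outside, world axes, zero at the start; "ft_torque": the same for the moment, N m; "grip_width": finger opening in m; "gripper_force": force on a finger pad.
Only numpy, scipy, OpenCV 4.12 (cv2) and the standard library are available. Lean on these libraries where they do the work, as an engineer would, in place of code of your own. Each camera call takes 0.05 s, during which the arm holds its last target. There are 200 camera calls.

## Working session

There is one attempt and no reset: what is moved stays moved. The work goes in short steps, Python scripts to look and compute and a tool call to move; the robot and the scene stay as the last step left them, time stands still between calls to the robot, and variables do not carry over. Pictures are saved under pics/ and viewed, at most 10 in all, crops included, and the job is handed in when it is done.

Besides the shell and the picture viewer there is one more tool, called after ">>>" by a JSON object that holds its "fn" and its "kwargs". drive_tool: Moves the arm, as the interface text tells. Shift numbers are shares of 0.1 m and turn numbers shares of 0.15 rad, none past 1 either way. Its arguments: {"type":"object","properties":{"steps":{"type":"array","items":{"type":"object","properties":{"hand":{"type":"number"},"tx":{"type":"number","minimum":-1,"maximum":1},"ty":{"type":"number","minimum":-1,"maximum":1},"tz":{"type":"number","minimum":-1,"maximum":1},"ax":{"type":"number","minimum":-1,"maximum":1},"ay":{"type":"number","minimum":-1,"maximum":1},"az":{"type":"number","minimum":-1,"maximum":1}}}},"grip_force":{"type":"number"}},"required":["steps"]}

```bash
mkdir -p pics; ls; python3 - <<'E'
from station import *
import cv2,numpy as np
np.set_printoptions(precision=4,suppress=True)
print(grasp_offset)
s=get_state();print({k:np.round(v,3) for k,v in s.items()})
for n in ("side","top","wrist"):
    c=camera(n);cv2.imwrite(f"pics/{n}0.png",c["img"])
    R=cv2.Rodrigues(np.array(c["rvec"]))[0];print(n,"pos",-R.T@np.array(c["tvec"]).ravel(),"fwd",R[2],"K",np.array(c["intrinsics"]).ravel())
E
```

```text
pics
0.0187
{'t': np.float64(0.0), 'qpos': array([ 1.327,  0.322, -0.07 ,  1.452,  0.023,  1.371, -0.057]), 'joint_velocities': array([-0.   , -0.   ,  0.002, -0.001, -0.   ,  0.   ,  0.   ]), 'effort': array([  0.   , -49.128,  -0.404, -31.253,  -0.064,   0.044,   0.   ]), 'eef_pos': array([ 0.166, -0.628,  0.221]), 'tool_rot': array([-3.114, -0.404,  0.001]), 'force': array([-0.126,  0.252, -0.181]), 'ft_torque': array([0.039, 0.015, 0.024]), 'gripper_force': np.float64(0.0), 'grip_width': np.float64(0.087)}
side pos [ 0.3965 -0.3071  0.5933] fwd [ 0.2891  0.6593 -0.6941] K [401.962    0.     319.0775   0.     401.962  197.5293   0.       0.
   1.    ]
top pos [0.4287 0.1638 1.1051] fwd [ 0.1759  0.0005 -0.9844] K [441.1721   0.     320.9203   0.     441.1721 203.1563   0.       0.
   1.    ]
wrist pos [ 0.2471 -0.6066  0.3846] fwd [-0.2923 -0.0748 -0.9534] K [346.6192   0.     317.7317   0.     346.6192 196.7626   0.       0.
   1.    ]
```

View pics/top0.png

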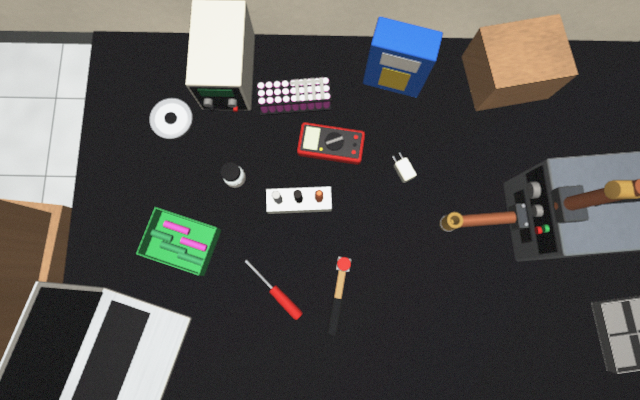

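View pics/side0.png

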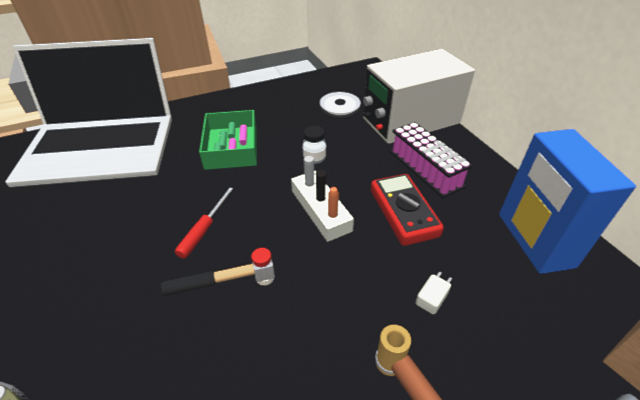

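The top view shows the copper electrode in the stand at about (319,195), next to black (298,195) and grey (278,196). The socket is near (453,220) and the mallet head near (344,265). The side view shows the copper tip at about (333,190), the socket at (395,337) and the red mallet face at (262,256).

```bash
cat > h.py <<'E'
from station import *
import cv2,numpy as np
np.set_printoptions(precision=4,suppress=True)
def ray(c,uv):
    K=np.array(c["intrinsics"]);R=cv2.Rodrigues(np.array(c["rvec"]))[0]
    p=cv2.undistortPoints(np.array([[uv]],float),K,None)[0,0]
    d=R.T@np.r_[p,1];return -R.T@np.array(c["tvec"]).ravel(),d/np.linalg.norm(d)
def plane(c,uv,z):
    o,d=ray(c,uv);return o+d*(z-o[2])/d[2]
def tri(*cu):
    A=np.zeros((3,3));b=np.zeros(3);L=[ray(*x) for x in cu]
    for o,d in L:
        P=np.eye(3)-np.outer(d,d);A+=P;b+=P@o
    x=np.linalg.solve(A,b);return x,[np.linalg.norm((np.eye(3)-np.outer(d,d))@(x-o)) for o,d in L]
def proj(c,p):
    return cv2.projectPoints(np.array([p],float),np.array(c["rvec"]),np.array(c["tvec"]),np.array(c["intrinsics"]),None)[0].ravel()
def blobs(img,lo,hi,roi,amin=8):
    x0,y0,x1,y1=roi;m=cv2.inRange(cv2.cvtColor(img,cv2.COLOR_BGR2HSV)[y0:y1,x0:x1],lo,hi)
    n,l,s,ce=cv2.connectedComponentsWithStats(m)
    return [(s[i,4],ce[i]+[x0,y0],s[i,:4]+[x0,y0,0,0],l==i) for i in range(1,n) if s[i,4]>=amin]
E
python3 - <<'E'
from h import *
S=camera("side");T=camera("top")
def show(n,c,lo,hi,roi):
    b=max(blobs(c["img"],lo,hi,roi),key=lambda b:b[0]);print(n,b[0],b[1],b[2]);return b
for n,c,r1,r2,r3 in(("side",S,(315,170,355,230),(235,240,285,275),(370,315,420,385)),("top",T,(308,183,330,207),(330,250,358,280),(435,205,475,235))):
    show(n+" cu",c,(3,90,60),(18,255,255),r1); show(n+" red",c,(0,170,80),(6,255,255),r2); show(n+" brass",c,(16,80,60),(28,255,255),r3)
def crop(c,r): return cv2.resize(c["img"][r[1]:r[3],r[0]:r[2]],(390,290),interpolation=cv2.INTER_NEAREST)
a=np.hstack([crop(S,(360,315,425,363.3.__int__())),crop(T,(430,200,495,248))])
b=np.hstack([crop(S,(300,180,365,228)),crop(T,(320,250,385,298))])
cv2.imwrite("pics/z1.png",np.vstack([a,b]))
E
```

```text
side cu 267 [333.1273 200.985 ] [329 186  10  31]
side red 283 [260.8163 256.364 ] [251 248  20  18]
side brass 1146 [392.9494 344.7609] [377 324  35  47]
top cu 69 [318.8406 195.4348] [316 190   7  12]
top red 126 [343.6429 263.1825] [337 257  14  13]
top brass 308 [452.3149 220.711 ] [442 211  21  19]
```

View pics/z1.png

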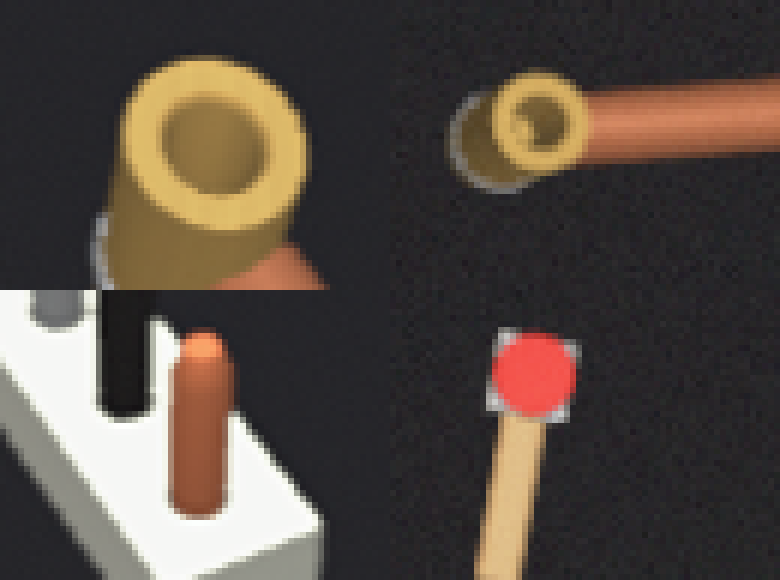

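The crops show the socket rim, the copper electrode and the red mallet face clearly. The rim centre is about (395.7,339.2) in side and (455.3,220.2) in top, and the tip in side is about (334.2,189.6).

```bash
python3 - <<'E'
from h import *
S=camera("side");T=camera("top")
def ell(c,lo,hi,roi):
    b=max(blobs(c["img"],lo,hi,roi),key=lambda b:b[0]);k=max(cv2.findContours(b[3].astype(np.uint8),0,1)[0],key=len)
    e=cv2.fitEllipse(cv2.convexHull(k));return np.array(e[0])+roi[:2],e[1]
es,et=ell(S,(16,80,165),(30,255,255),(370,315,420,385)),ell(T,(16,80,165),(30,255,255),(435,205,475,235))
print(es,et,"socket",tri((S,es[0]),(T,et[0])),plane(S,es[0],.135),plane(T,et[0],.135))
# mallet red top face z=.066: use V bright
rs,rt=ell(S,(0,150,200),(6,255,255),(235,240,285,275)),ell(T,(0,150,200),(6,255,255),(330,250,358,280))
print(rs,rt,"mallet",tri((S,rs[0]),(T,rt[0])),plane(S,rs[0],.066),plane(T,rt[0],.066))
# handle direction: wood + black in top
b=max(blobs(T["img"],(8,50,80),(25,200,255),(325,265,360,305)),key=lambda b:b[0]);print("wood",b[1],b[2],plane(T,b[1],.045))
g=T["img"][190:215,262:336]; m=cv2.inRange(g,(190,190,190),(255,255,255));
r=cv2.minAreaRect(cv2.findNonZero(m));print("stand",np.array(r[0])+[262,190],r[1],r[2]);
print([plane(T,p+np.array([262,190]),.036) for p in cv2.boxPoints(r)])
def br(c,roi):
    b=max(blobs(c["img"],(3,90,185),(18,255,255),roi,2),key=lambda b:b[0]);return b[1],b[0]
ts,tt=br(S,(315,170,355,230)),br(T,(308,183,330,207));print("tip",ts,tt,tri((S,ts[0]),(T,tt[0])),plane(S,ts[0],.1),plane(T,tt[0],.1),plane(S,(334.2,189.6),.1))
E
```

```text
(array([395.3727, 338.5638]), (26.822628021240234, 31.21372413635254)) (array([454.6878, 219.8276]), (15.216161727905273, 16.157072067260742)) socket (array([ 0.5702, -0.1332,  0.136 ]), [np.float64(0.0004348566305412316), np.float64(0.00043485663054111147)]) [ 0.571  -0.1329  0.135 ] [ 0.5699 -0.1333  0.135 ]
(array([260.716 , 254.9547]), (14.373695373535156, 18.323423385620117)) (array([343.5895, 263.6197]), (12.446037292480469, 13.049005508422852)) mallet (array([0.4723, 0.1088, 0.0666]), [np.float64(0.0004840815744017318), np.float64(0.00048408157440172473)]) [0.4729 0.1093 0.066 ] [0.4719 0.1088 0.066 ]
wood [339.5865 284.2236] [334 270  12  29] [0.4243 0.1168 0.045 ]
stand [298.5 200.5] (21.0, 65.0) 90.0
[array([0.6502, 0.3009, 0.036 ]), array([0.6532, 0.1401, 0.036 ]), array([0.6006, 0.1393, 0.036 ]), array([0.5976, 0.2988, 0.036 ])]
tip (array([333.1351, 189.8108]), np.int32(37)) (array([318.6923, 192.5   ]), np.int32(26)) (array([0.6335, 0.17  , 0.0992]), [np.float64(3.704481397109782e-05), np.float64(3.704481397108871e-05)]) [0.6332 0.1692 0.1   ] [0.6333 0.17   0.1   ] [0.6352 0.1689 0.1   ]
```

>>> {"fn": "drive_tool", "kwargs": {"steps": [{"az":-1,"tz":-0.06},{"az":-1,"tz":-0.06},{"az":-1,"tz":-0.06},{"az":-1,"tz":-0.06},{"az":-1,"tz":-0.06},{"az":-1,"tz":-0.06},{"az":-1,"tz":-0.06},{"az":-1,"tz":-0.06},{"az":-0.75}]}}

```text
validation failed for argument at $.st...
```

>>> {"fn": "drive_tool", "kwargs": {"steps": [{"tx":0.27,"ty":0.14},{"tx":0.27,"ty":0.14},{"tx":0.27,"ty":0.14},{"tx":0.27,"ty":0.14},{"tx":0.27,"ty":0.14},{"tx":0.27,"ty":0.14},{"tx":0.27,"ty":0.14},{"tx":0.27,"ty":0.14},{"tx":0.27,"ty":0.14},{"tx":0.27,"ty":0.14},{"tx":0.27,"ty":0.14},{"tx":0.27,"ty":0.14},{"tx":0.27,"ty":0.14}]}}

```text
validation failed for argument at $.st...
```

>>> {"fn": "drive_tool", "kwargs": {"steps": [{"hand":-1,"tx":0,"ty":0,"tz":-0.06,"ax":0,"ay":0,"az":-1},{"hand":-1,"tx":0,"ty":0,"tz":-0.06,"ax":0,"ay":0,"az":-1},{"hand":-1,"tx":0,"ty":0,"tz":-0.06,"ax":0,"ay":0,"az":-1},{"hand":-1,"tx":0,"ty":0,"tz":-0.06,"ax":0,"ay":0,"az":-1},{"hand":-1,"tx":0,"ty":0,"tz":-0.06,"ax":0,"ay":0,"az":-1},{"hand":-1,"tx":0,"ty":0,"tz":-0.06,"ax":0,"ay":0,"az":-1},{"hand":-1,"tx":0,"ty":0,"tz":-0.06,"ax":0,"ay":0,"az":-1},{"hand":-1,"tx":0,"ty":0,"tz":-0.06,"ax":0,"ay":0,"az":-1},{"hand":-1,"tx":0,"ty":0,"tz":0,"ax":0,"ay":0,"az":-0.75}]}}

```text
t: 1.25
eef_pos: [0.1658, -0.629, 0.2717]
tool_rot: [2.215, 2.226, -0.001]
force: [-0.1, -1.7, -0.2]
grip_width: 0.0874
gripper_force: 0.0
```

>>> {"fn": "drive_tool", "kwargs": {"steps": [{"hand":-1,"tx":0.3,"ty":0.16,"tz":0,"ax":0,"ay":0,"az":0},{"hand":-1,"tx":0.3,"ty":0.16,"tz":0,"ax":0,"ay":0,"az":0},{"hand":-1,"tx":0.3,"ty":0.16,"tz":0,"ax":0,"ay":0,"az":0},{"hand":-1,"tx":0.3,"ty":0.16,"tz":0,"ax":0,"ay":0,"az":0},{"hand":-1,"tx":0.3,"ty":0.16,"tz":0,"ax":0,"ay":0,"az":0},{"hand":-1,"tx":0.3,"ty":0.16,"tz":0,"ax":0,"ay":0,"az":0},{"hand":-1,"tx":0.3,"ty":0.16,"tz":0,"ax":0,"ay":0,"az":0},{"hand":-1,"tx":0.3,"ty":0.16,"tz":0,"ax":0,"ay":0,"az":0},{"hand":-1,"tx":0.3,"ty":0.16,"tz":0,"ax":0,"ay":0,"az":0},{"hand":-1,"tx":0.3,"ty":0.16,"tz":0,"ax":0,"ay":0,"az":0},{"hand":-1,"tx":0.3,"ty":0.16,"tz":0,"ax":0,"ay":0,"az":0},{"hand":-1,"tx":0.3,"ty":0.16,"tz":0,"ax":0,"ay":0,"az":0}]}}

```text
t: 2.45
eef_pos: [0.3584, -0.2673, 0.2707]
tool_rot: [2.222, 2.22, -0.001]
force: [-0.1, -0.1, 1.2]
grip_width: 0.0871
gripper_force: 0.0
```

>>> {"fn": "drive_tool", "kwargs": {"steps": [{"hand":-1,"tx":0.3,"ty":0.2,"tz":0,"ax":0,"ay":0,"az":0},{"hand":-1,"tx":0.3,"ty":0.2,"tz":0,"ax":0,"ay":0,"az":0},{"hand":-1,"tx":0.3,"ty":0.2,"tz":0,"ax":0,"ay":0,"az":0},{"hand":-1,"tx":0.3,"ty":0.2,"tz":0,"ax":0,"ay":0,"az":0},{"hand":-1,"tx":0.3,"ty":0.2,"tz":0,"ax":0,"ay":0,"az":0},{"hand":-1,"tx":0.3,"ty":0.2,"tz":0,"ax":0,"ay":0,"az":0},{"hand":-1,"tx":0.3,"ty":0.2,"tz":0,"ax":0,"ay":0,"az":0},{"hand":-1,"tx":0.3,"ty":0.2,"tz":0,"ax":0,"ay":0,"az":0},{"hand":-1,"tx":0.3,"ty":0.2,"tz":0,"ax":0,"ay":0,"az":0},{"hand":-1,"tx":0.3,"ty":0.2,"tz":0,"ax":0,"ay":0,"az":0},{"hand":-1,"tx":0.3,"ty":0.2,"tz":0,"ax":0,"ay":0,"az":0},{"hand":-1,"tx":0.2,"ty":0.2,"tz":0,"ax":0,"ay":0,"az":0},{"hand":-1,"tx":0.1,"ty":0.1,"tz":0,"ax":0,"ay":0,"az":0},{"hand":-1,"tx":0,"ty":0,"tz":0,"ax":0,"ay":0,"az":0}]}}

```text
t: 3.85
eef_pos: [0.6085, 0.0936, 0.27]
tool_rot: [-2.217, -2.223, -0.002]
force: [0.6, 0.5, 0.1]
grip_width: 0.0871
gripper_force: 0.0
```

```bash
python3 - <<'E'
from h import *
W=camera("wrist");cv2.imwrite("pics/w1.png",W["img"])
print("expected",proj(W,(.633,.17,.1)),proj(W,(.633,.17,.036)))
u=proj(W,(.633,.17,.1)).astype(int)
r=(max(u[0]-60,0),max(u[1]-70,0),u[0]+60,u[1]+70)
for lo in (60,185):
  for b in blobs(W["img"],(3,90,lo),(18,255,255),r,15): print(lo,b[:3], plane(W,b[1],.1))
E
```

```text
expected [343.8085  96.2093] [339.6933  94.9295]
60 (np.int32(230), array([342.4826,  93.5957]), array([333,  84,  21,  20])) [0.6317 0.1723 0.1   ]
185 (np.int32(83), array([343.7831,  93.5181]), array([338,  87,  14,  15])) [0.6329 0.1724 0.1   ]
```

View pics/w1.png

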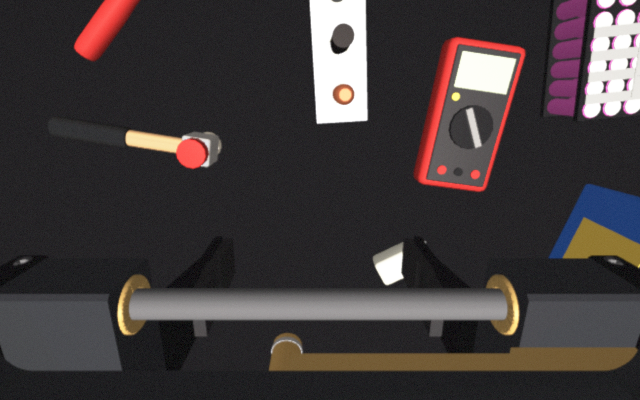

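The wrist view shows the copper tip at (343.8,93.5), which gives (0.633,0.172). That agrees with the other views, and the multimeter and neighbouring electrodes are clear of the fingers.

>>> {"fn": "drive_tool", "kwargs": {"steps": [{"hand":-1,"tx":0.25,"ty":0.08,"tz":0.1,"ax":0,"ay":0,"az":0},{"hand":-1,"tx":0.25,"ty":0.08,"tz":0.25,"ax":0,"ay":0,"az":0},{"hand":-1,"tx":0.2,"ty":0.05,"tz":0.25,"ax":0,"ay":0,"az":0},{"hand":-1,"tx":0.07,"ty":0.035,"tz":0.25,"ax":0,"ay":0,"az":0},{"hand":-1,"tx":0,"ty":0,"tz":0.25,"ax":0,"ay":0,"az":0},{"hand":-1,"tx":0,"ty":0,"tz":0.25,"ax":0,"ay":0,"az":0},{"hand":-1,"tx":0,"ty":0,"tz":0.25,"ax":0,"ay":0,"az":0},{"hand":-1,"tx":0,"ty":0,"tz":0.25,"ax":0,"ay":0,"az":0},{"hand":-1,"tx":0,"ty":0,"tz":0.2,"ax":0,"ay":0,"az":0},{"hand":-1,"tx":0,"ty":0,"tz":0.18,"ax":0,"ay":0,"az":0},{"hand":-1,"tx":0,"ty":0,"tz":0.1,"ax":0,"ay":0,"az":0},{"hand":-1,"tx":0,"ty":0,"tz":0.06,"ax":0,"ay":0,"az":0},{"hand":-1,"tx":0,"ty":0,"tz":0,"ax":0,"ay":0,"az":0}]}}

```text
t: 5.2
eef_pos: [0.6325, 0.1678, 0.0313]
tool_rot: [-2.222, -2.221, 0.001]
force: [-0.6, 0.1, -0.5]
grip_width: 0.0869
gripper_force: 0.0
```

>>> {"fn": "drive_tool", "kwargs": {"grip_force": 20, "steps": [{"hand":1,"tx":0,"ty":0,"tz":0,"ax":0,"ay":0,"az":0},{"hand":1,"tx":0,"ty":0,"tz":0,"ax":0,"ay":0,"az":0},{"hand":1,"tx":0,"ty":0,"tz":0,"ax":0,"ay":0,"az":0},{"hand":1,"tx":0,"ty":0,"tz":0,"ax":0,"ay":0,"az":0},{"hand":1,"tx":0,"ty":0,"tz":0,"ax":0,"ay":0,"az":0},{"hand":1,"tx":0,"ty":0,"tz":0,"ax":0,"ay":0,"az":0},{"hand":1,"tx":0,"ty":0,"tz":0,"ax":0,"ay":0,"az":0},{"hand":1,"tx":0,"ty":0,"tz":0,"ax":0,"ay":0,"az":0}]}}

```text
t: 6.0
eef_pos: [0.6333, 0.1683, 0.0318]
tool_rot: [2.221, 2.22, 0.002]
force: [2.8, -0.2, -0.6]
grip_width: 0.0558
gripper_force: 19.9
```

The descent was 25 mm too deep, and the fingers closed on the fixed stand (56 mm opening) without moving anything. I'll open, rise and regrip.

>>> {"fn": "drive_tool", "kwargs": {"steps": [{"hand":-1,"tx":0,"ty":0,"tz":0,"ax":0,"ay":0,"az":0},{"hand":-1,"tx":0,"ty":0,"tz":0,"ax":0,"ay":0,"az":0},{"hand":-1,"tx":0,"ty":0,"tz":0,"ax":0,"ay":0,"az":0},{"hand":-1,"tx":0,"ty":0,"tz":0,"ax":0,"ay":0,"az":0},{"hand":-1,"tx":0.02,"ty":0,"tz":-0.1,"ax":0,"ay":0,"az":0},{"hand":-1,"tx":0,"ty":0,"tz":-0.1,"ax":0,"ay":0,"az":0},{"hand":-1,"tx":0,"ty":0,"tz":-0.05,"ax":0,"ay":0,"az":0},{"hand":-1,"tx":0,"ty":0,"tz":0,"ax":0,"ay":0,"az":0},{"hand":-1,"tx":0,"ty":0,"tz":0,"ax":0,"ay":0,"az":0}]}}

```text
t: 6.9
eef_pos: [0.6327, 0.1701, 0.0568]
tool_rot: [2.222, 2.22, 0.0]
force: [0.2, -0.6, -0.6]
grip_width: 0.087
gripper_force: 0.0
```

>>> {"fn": "drive_tool", "kwargs": {"grip_force": 20, "steps": [{"hand":1,"tx":0,"ty":0,"tz":0,"ax":0,"ay":0,"az":0},{"hand":1,"tx":0,"ty":0,"tz":0,"ax":0,"ay":0,"az":0},{"hand":1,"tx":0,"ty":0,"tz":0,"ax":0,"ay":0,"az":0},{"hand":1,"tx":0,"ty":0,"tz":0,"ax":0,"ay":0,"az":0},{"hand":1,"tx":0,"ty":0,"tz":0,"ax":0,"ay":0,"az":0},{"hand":1,"tx":0,"ty":0,"tz":0,"ax":0,"ay":0,"az":0},{"hand":1,"tx":0,"ty":0,"tz":0,"ax":0,"ay":0,"az":0},{"hand":1,"tx":0,"ty":0,"tz":0,"ax":0,"ay":0,"az":0}]}}

```text
t: 7.7
eef_pos: [0.6326, 0.1702, 0.0565]
tool_rot: [2.222, 2.221, -0.0]
force: [-0.8, 1.0, -0.3]
grip_width: 0.0309
gripper_force: 0.0
```

>>> {"fn": "drive_tool", "kwargs": {"steps": [{"hand":1,"tx":0,"ty":0,"tz":0,"ax":0,"ay":0,"az":0},{"hand":1,"tx":0,"ty":0,"tz":0,"ax":0,"ay":0,"az":0},{"hand":1,"tx":0,"ty":0,"tz":0,"ax":0,"ay":0,"az":0},{"hand":1,"tx":0,"ty":0,"tz":0,"ax":0,"ay":0,"az":0},{"hand":1,"tx":0,"ty":0,"tz":0,"ax":0,"ay":0,"az":0},{"hand":1,"tx":0,"ty":0,"tz":-0.05,"ax":0,"ay":0,"az":0},{"hand":1,"tx":0,"ty":0,"tz":-0.1,"ax":0,"ay":0,"az":0},{"hand":1,"tx":0,"ty":0,"tz":-0.2,"ax":0,"ay":0,"az":0},{"hand":1,"tx":0,"ty":0,"tz":-0.2,"ax":0,"ay":0,"az":0},{"hand":1,"tx":0,"ty":0,"tz":-0.2,"ax":0,"ay":0,"az":0},{"hand":1,"tx":0,"ty":0,"tz":-0.2,"ax":0,"ay":0,"az":0},{"hand":1,"tx":0,"ty":0,"tz":-0.2,"ax":0,"ay":0,"az":0},{"hand":1,"tx":0,"ty":0,"tz":-0.2,"ax":0,"ay":0,"az":0},{"hand":1,"tx":0,"ty":0,"tz":-0.2,"ax":0,"ay":0,"az":0},{"hand":1,"tx":0,"ty":0,"tz":-0.2,"ax":0,"ay":0,"az":0},{"hand":1,"tx":0,"ty":0,"tz":-0.05,"ax":0,"ay":0,"az":0}]}}

```text
t: 9.3
eef_pos: [0.6333, 0.1711, 0.2396]
tool_rot: [2.22, 2.22, 0.006]
force: [0.5, 0.1, -2.4]
grip_width: 0.0191
gripper_force: 20.0
```

>>> {"fn": "drive_tool", "kwargs": {"steps": [{"hand":1,"tx":-0.1,"ty":-0.02,"tz":0,"ax":0,"ay":0,"az":0},{"hand":1,"tx":-0.2,"ty":-0.04,"tz":0,"ax":0,"ay":0,"az":0},{"hand":1,"tx":-0.25,"ty":-0.05,"tz":0,"ax":0,"ay":0,"az":0},{"hand":1,"tx":-0.25,"ty":-0.05,"tz":0,"ax":0,"ay":0,"az":0},{"hand":1,"tx":-0.25,"ty":-0.05,"tz":0,"ax":0,"ay":0,"az":0},{"hand":1,"tx":-0.25,"ty":-0.05,"tz":0,"ax":0,"ay":0,"az":0},{"hand":1,"tx":-0.25,"ty":-0.05,"tz":0,"ax":0,"ay":0,"az":0},{"hand":1,"tx":-0.25,"ty":-0.05,"tz":0,"ax":0,"ay":0,"az":0},{"hand":1,"tx":-0.25,"ty":-0.05,"tz":0,"ax":0,"ay":0,"az":0},{"hand":1,"tx":-0.25,"ty":-0.05,"tz":0,"ax":0,"ay":0,"az":0},{"hand":1,"tx":-0.25,"ty":-0.05,"tz":0,"ax":0,"ay":0,"az":0},{"hand":1,"tx":-0.25,"ty":-0.05,"tz":0,"ax":0,"ay":0,"az":0},{"hand":1,"tx":-0.2,"ty":-0.04,"tz":0,"ax":0,"ay":0,"az":0},{"hand":1,"tx":-0.03,"ty":-0.02,"tz":0,"ax":0,"ay":0,"az":0},{"hand":1,"tx":0,"ty":0,"tz":0,"ax":0,"ay":0,"az":0},{"hand":1,"tx":0,"ty":0,"tz":0,"ax":0,"ay":0,"az":0}]}}

```text
t: 10.9
eef_pos: [0.5703, -0.131, 0.2362]
tool_rot: [-2.219, -2.222, -0.001]
force: [1.1, 0.3, -2.3]
grip_width: 0.0192
gripper_force: 20.0
```

```bash
python3 - <<'E'
from h import *
S=camera("side");W=camera("wrist");p=get_state()["eef_pos"];print(p)
f=p+[0,0,-.0465]
for c in(S,W): print("foot",proj(c,f),"tcp",proj(c,p),"sock",proj(c,(.5702,-.1332,.135)))
cv2.imwrite("pics/p1.png",np.hstack([cv2.resize(S["img"][200:400,300:500],(400,400),interpolation=2),cv2.resize(W["img"][200:400,220:420],(400,400),interpolation=2)]))
E
```

```text
[ 0.5706 -0.1308  0.2365]
foot [400.1621 313.4652] tcp [406.1328 290.0143] sock [394.8965 339.0163]
foot [316.6773 222.8183] tcp [316.3717 256.009 ] sock [316.3982 200.1181]
```

View pics/p1.png

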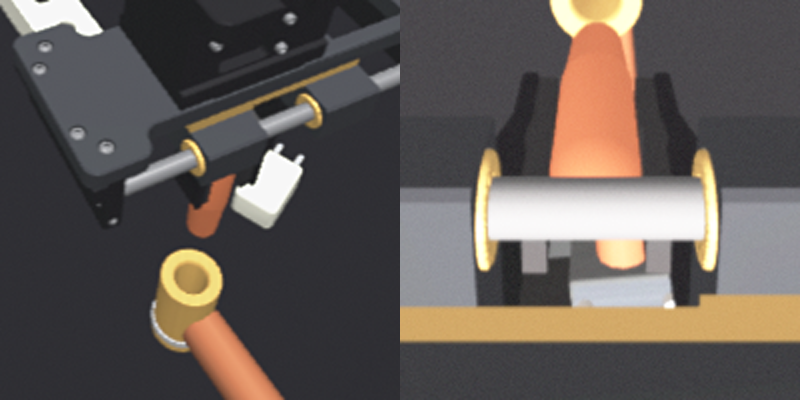

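The side view shows the foot directly above the socket bore, and in the wrist view the shank is straight and in line with the rim. I'll go down, correcting y by -2.4 mm.

>>> {"fn": "drive_tool", "kwargs": {"steps": [{"hand":1,"tx":-0.024,"ty":0,"tz":0.1,"ax":0,"ay":0,"az":0},{"hand":1,"tx":0,"ty":0,"tz":0.15,"ax":0,"ay":0,"az":0},{"hand":1,"tx":0,"ty":0,"tz":0.15,"ax":0,"ay":0,"az":0},{"hand":1,"tx":0,"ty":0,"tz":0.06,"ax":0,"ay":0,"az":0},{"hand":1,"tx":0,"ty":0,"tz":0.06,"ax":0,"ay":0,"az":0},{"hand":1,"tx":0,"ty":0,"tz":0.06,"ax":0,"ay":0,"az":0},{"hand":1,"tx":0,"ty":0,"tz":0.05,"ax":0,"ay":0,"az":0},{"hand":1,"tx":0,"ty":0,"tz":0.05,"ax":0,"ay":0,"az":0},{"hand":1,"tx":0,"ty":0,"tz":0,"ax":0,"ay":0,"az":0}]}}

```text
t: 11.9
eef_pos: [0.5702, -0.1348, 0.1679]
tool_rot: [-2.221, -2.221, 0.0]
force: [0.7, 1.0, -3.1]
grip_width: 0.0196
gripper_force: 20.0
```

>>> {"fn": "drive_tool", "kwargs": {"steps": [{"hand":1,"tx":0.01,"ty":0,"tz":0.03,"ax":0,"ay":0,"az":0},{"hand":1,"tx":0,"ty":0,"tz":0.03,"ax":0,"ay":0,"az":0},{"hand":1,"tx":0,"ty":0,"tz":0.02,"ax":0,"ay":0,"az":0},{"hand":1,"tx":0,"ty":0,"tz":0.01,"ax":0,"ay":0,"az":0},{"hand":1,"tx":0,"ty":0,"tz":0,"ax":0,"ay":0,"az":0}]}}

```text
t: 12.4
eef_pos: [0.5704, -0.1342, 0.1594]
tool_rot: [-2.222, -2.221, 0.0]
force: [-0.1, 0.6, -2.2]
grip_width: 0.0196
gripper_force: 20.0
```

>>> {"fn": "drive_tool", "kwargs": {"steps": [{"hand":1,"tx":0,"ty":0,"tz":0.01,"ax":0,"ay":0,"az":0},{"hand":1,"tx":0,"ty":0,"tz":0.01,"ax":0,"ay":0,"az":0},{"hand":1,"tx":0,"ty":0,"tz":0,"ax":0,"ay":0,"az":0}]}}

```text
t: 12.7
eef_pos: [0.5704, -0.134, 0.1574]
tool_rot: [-2.222, -2.221, 0.0]
force: [-1.3, 0.8, -3.1]
grip_width: 0.0193
gripper_force: 20.0
```

>>> {"fn": "drive_tool", "kwargs": {"steps": [{"hand":1,"tx":0,"ty":0,"tz":0.01,"ax":0,"ay":0,"az":0},{"hand":1,"tx":0,"ty":0,"tz":0.01,"ax":0,"ay":0,"az":0},{"hand":1,"tx":0,"ty":0,"tz":0,"ax":0,"ay":0,"az":0}]}}

```text
t: 13.0
eef_pos: [0.5703, -0.134, 0.1554]
tool_rot: [-2.222, -2.221, 0.0]
force: [-1.0, 1.5, -1.8]
grip_width: 0.0197
gripper_force: 20.0
```

>>> {"fn": "drive_tool", "kwargs": {"steps": [{"hand":1,"tx":0,"ty":0,"tz":0.01,"ax":0,"ay":0,"az":0},{"hand":1,"tx":0,"ty":0,"tz":0.005,"ax":0,"ay":0,"az":0},{"hand":1,"tx":0,"ty":0,"tz":0,"ax":0,"ay":0,"az":0}]}}

```text
t: 13.3
eef_pos: [0.5704, -0.134, 0.1544]
tool_rot: [2.222, 2.221, -0.0]
force: [-2.6, 2.2, 1.7]
grip_width: 0.0194
gripper_force: 20.0
```

The shank has gone tight about 27 mm down, so I'll release it and rise.

>>> {"fn": "drive_tool", "kwargs": {"steps": [{"hand":-1,"tx":0,"ty":0,"tz":0,"ax":0,"ay":0,"az":0},{"hand":-1,"tx":0,"ty":0,"tz":0,"ax":0,"ay":0,"az":0},{"hand":-1,"tx":0,"ty":0,"tz":0,"ax":0,"ay":0,"az":0},{"hand":-1,"tx":0,"ty":0,"tz":0,"ax":0,"ay":0,"az":0},{"hand":-1,"tx":0,"ty":0,"tz":0,"ax":0,"ay":0,"az":0},{"hand":-1,"tx":0,"ty":0,"tz":0,"ax":0,"ay":0,"az":0},{"hand":-1,"tx":0,"ty":0,"tz":-0.1,"ax":0,"ay":0,"az":0},{"hand":-1,"tx":0,"ty":0,"tz":-0.2,"ax":0,"ay":0,"az":0},{"hand":-1,"tx":0,"ty":0,"tz":-0.25,"ax":0,"ay":0,"az":0},{"hand":-1,"tx":0,"ty":0,"tz":-0.25,"ax":0,"ay":0,"az":0},{"hand":-1,"tx":0,"ty":0,"tz":-0.2,"ax":0,"ay":0,"az":0}]}}

```text
t: 14.4
eef_pos: [0.571, -0.134, 0.2564]
tool_rot: [2.22, 2.22, 0.001]
force: [0.9, 0.4, 0.0]
grip_width: 0.0865
gripper_force: 0.0
```

>>> {"fn": "drive_tool", "kwargs": {"steps": [{"hand":-1,"tx":0.1,"ty":-0.05,"tz":0,"ax":0,"ay":0,"az":0},{"hand":-1,"tx":0.25,"ty":-0.15,"tz":0,"ax":0,"ay":0,"az":0},{"hand":-1,"tx":0.25,"ty":-0.15,"tz":0,"ax":0,"ay":0,"az":0},{"hand":-1,"tx":0.25,"ty":-0.15,"tz":0,"ax":0,"ay":0,"az":0},{"hand":-1,"tx":0.25,"ty":-0.1,"tz":0,"ax":0,"ay":0,"az":0},{"hand":-1,"tx":0.2,"ty":-0.1,"tz":0,"ax":0,"ay":0,"az":0},{"hand":-1,"tx":0,"ty":0,"tz":0,"ax":0,"ay":0,"az":0}]}}

```text
t: 15.1
eef_pos: [0.4988, 0.0001, 0.2537]
tool_rot: [2.216, 2.227, -0.002]
force: [0.4, -0.0, -0.2]
grip_width: 0.0873
gripper_force: 0.0
```

```bash
python3 - <<'E'
from h import *
S=camera("side");T=camera("top");W=camera("wrist");s=get_state();print(s["eef_pos"],s["tool_rot"],s["qpos"])
cv2.imwrite("pics/q1.png",np.vstack([np.hstack([cv2.resize(S["img"][280:380,340:440],(300,300),interpolation=2),cv2.resize(T["img"][190:240,430:480],(300,300),interpolation=2)]),cv2.resize(W["img"],(600,375))[:300]]))
def br(c,roi): return [(b[0],b[1]) for b in blobs(c["img"],(3,90,185),(16,255,255),roi,4)]
e=(.5702,-.1332,.198)
for c in(S,T):
    u=proj(c,e).astype(int);print("exp tip",proj(c,e),br(c,(u[0]-15,u[1]-15,u[0]+15,u[1]+15)))
# mallet precise: wrist view red top + handle pixels
print("red exp",proj(W,(.4723,.1088,.066)),[(b[0],b[1],plane(W,b[1],.066)) for b in blobs(W["img"],(0,150,120),(6,255,255),(0,0,640,400),60)])
for b in blobs(T["img"],(8,50,80),(25,200,255),(325,265,360,305),40):
    ys,xs=np.nonzero(b[3]);v=cv2.fitLine(np.c_[xs,ys].astype(np.float32),2,0,.01,.01).ravel()
    p=np.array([325,265])+v[2:];a,d=plane(T,p-v[:2]*12,.045),plane(T,p+v[:2]*12,.045);print("wood",a,d,"dir",np.arctan2(*(a-d)[[1,0]]))
E
```

```text
[ 0.5003 -0.0048  0.2537] [ 2.2222  2.22   -0.0014] [ 0.9558  0.0336 -1.0069  1.7378  0.0299  1.3862 -0.0574]
exp tip [402.0008 311.5975] [(np.int32(141), array([402.1702, 313.7589]))]
exp tip [463.7388 215.5064] []
red exp [287.4184  54.6313] [(np.int32(2004), array([551.0923,  56.5259]), array([0.7202, 0.1072, 0.066 ]))]
wood [0.3968 0.1209 0.045 ] [0.452  0.1125 0.045 ] dir 2.991357745925485
```

View pics/q1.png

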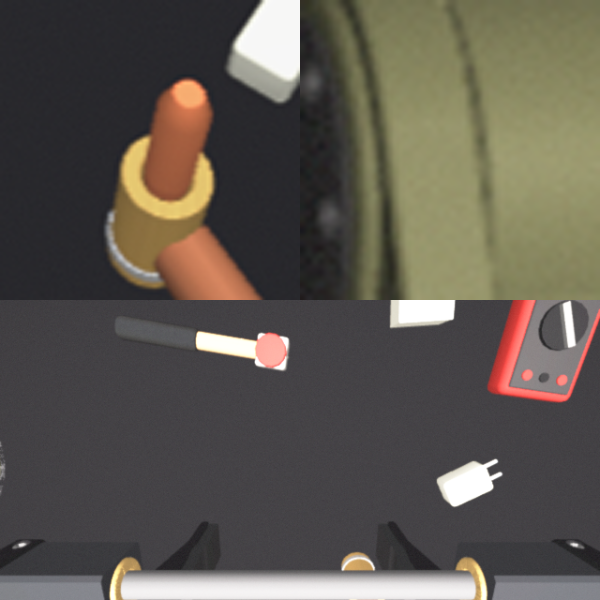

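The electrode stands upright in the socket, with its tip at side pixel (402,313.8), as expected. The mallet head is at (288,54.6) in the wrist view, which matches the triangulated position, and its x axis has a yaw of -0.15. Next I'll move over it and turn.

>>> {"fn": "drive_tool", "kwargs": {"steps": [{"hand":-1,"tx":0.2,"ty":-0.05,"tz":0,"ax":0,"ay":0,"az":-0.0},{"hand":-1,"tx":0.25,"ty":-0.05,"tz":0,"ax":0,"ay":0,"az":0},{"hand":-1,"tx":0.25,"ty":-0.08,"tz":0,"ax":0,"ay":0,"az":0},{"hand":-1,"tx":0.25,"ty":-0.06,"tz":0,"ax":0,"ay":0,"az":0},{"hand":-1,"tx":0.18,"ty":-0.04,"tz":0,"ax":0,"ay":0,"az":0},{"hand":-1,"tx":0,"ty":0,"tz":0,"ax":0,"ay":0,"az":-0.8},{"hand":-1,"tx":0,"ty":0,"tz":0,"ax":0,"ay":0,"az":-0.8},{"hand":-1,"tx":0,"ty":0,"tz":0,"ax":0,"ay":0,"az":-0.8},{"hand":-1,"tx":0,"ty":0,"tz":0,"ax":0,"ay":0,"az":-0.8},{"hand":-1,"tx":0,"ty":0,"tz":0,"ax":0,"ay":0,"az":-0.8},{"hand":-1,"tx":0,"ty":0,"tz":0,"ax":0,"ay":0,"az":-0.8},{"hand":-1,"tx":0,"ty":0,"tz":0,"ax":0,"ay":0,"az":-0.8},{"hand":-1,"tx":0,"ty":0,"tz":0,"ax":0,"ay":0,"az":-0.8},{"hand":-1,"tx":0,"ty":0,"tz":0,"ax":0,"ay":0,"az":-0.8},{"hand":-1,"tx":0,"ty":0,"tz":0,"ax":0,"ay":0,"az":-0.8},{"hand":-1,"tx":0,"ty":0,"tz":0,"ax":0,"ay":0,"az":-0.8},{"hand":-1,"tx":0,"ty":0,"tz":0,"ax":0,"ay":0,"az":-0.67},{"hand":-1,"tx":0,"ty":0,"tz":0,"ax":0,"ay":0,"az":0}]}}

```text
t: 17.05
eef_pos: [0.4724, 0.1092, 0.2538]
tool_rot: [-0.237, -3.132, -0.001]
force: [0.4, 0.1, -0.3]
grip_width: 0.0868
gripper_force: 0.0
```

```bash
cat > yaw.py <<'E'
from h import *
s=get_state();R=cv2.Rodrigues(np.array(s["tool_rot"]))[0]
print(s["t"],s["eef_pos"],"yaw",np.arctan2(R[1,0],R[0,0]),"zaxis",R[:,2],s["qpos"],s["force"],s["grip_width"])
E
python3 - <<'E'
exec(open('yaw.py').read())
W=camera("wrist");T=camera("top");cv2.imwrite("pics/w3.png",W["img"])
for c in(W,T):
  u=proj(c,(.4723,.1088,.066)).astype(int);print(u)
  if 0<=u[0]<640 and 0<=u[1]<400:
    h=30;print([(b[0],b[1],b[2],plane(c,b[1],.066)) for b in blobs(c["img"],(0,90,120),(12,255,255),(max(u[0]-h,0),max(u[1]-h,0),u[0]+h,u[1]+h),40)])
E
```

```text
17.05 [0.4724 0.1092 0.2538] yaw 2.990742863103966 zaxis [-0.0006  0.0008 -1.    ] [ 0.8253 -0.025  -1.0731  1.7688 -0.0233  1.3852  1.1766] [ 0.414   0.0612 -0.2868] 0.08683107102286301
[316 170]
[(np.int32(751), array([317.7324, 170.5632]), array([302, 155,  32,  32]), array([0.4723, 0.1101, 0.066 ]))]
[343 263]
[]
```

The wrist view puts the mallet's red face within 1 mm of the TCP. I'll descend 238 mm and grip.

>>> {"fn": "drive_tool", "kwargs": {"steps": [{"hand":-1,"tx":0,"ty":0,"tz":0.15,"ax":0,"ay":0,"az":0},{"hand":-1,"tx":0,"ty":0,"tz":0.3,"ax":0,"ay":0,"az":0},{"hand":-1,"tx":0,"ty":0,"tz":0.3,"ax":0,"ay":0,"az":0},{"hand":-1,"tx":0,"ty":0,"tz":0.3,"ax":0,"ay":0,"az":0},{"hand":-1,"tx":0,"ty":0,"tz":0.3,"ax":0,"ay":0,"az":0},{"hand":-1,"tx":0,"ty":0,"tz":0.3,"ax":0,"ay":0,"az":0},{"hand":-1,"tx":0,"ty":0,"tz":0.3,"ax":0,"ay":0,"az":0},{"hand":-1,"tx":0,"ty":0,"tz":0.2,"ax":0,"ay":0,"az":0},{"hand":-1,"tx":0,"ty":0,"tz":0.12,"ax":0,"ay":0,"az":0},{"hand":-1,"tx":0,"ty":0,"tz":0.08,"ax":0,"ay":0,"az":0},{"hand":-1,"tx":0,"ty":0,"tz":0.02,"ax":0,"ay":0,"az":0},{"hand":-1,"tx":0,"ty":0,"tz":0,"ax":0,"ay":0,"az":0}]}}

```text
t: 18.35
eef_pos: [0.4729, 0.1091, 0.0174]
tool_rot: [0.237, 3.132, 0.0]
force: [0.3, 0.1, -0.3]
grip_width: 0.0872
gripper_force: 0.0
```

>>> {"fn": "drive_tool", "kwargs": {"grip_force": 45, "steps": [{"hand":1,"tx":0,"ty":0,"tz":0,"ax":0,"ay":0,"az":0},{"hand":1,"tx":0,"ty":0,"tz":0,"ax":0,"ay":0,"az":0},{"hand":1,"tx":0,"ty":0,"tz":0,"ax":0,"ay":0,"az":0},{"hand":1,"tx":0,"ty":0,"tz":0,"ax":0,"ay":0,"az":0},{"hand":1,"tx":0,"ty":0,"tz":0,"ax":0,"ay":0,"az":0},{"hand":1,"tx":0,"ty":0,"tz":0,"ax":0,"ay":0,"az":0},{"hand":1,"tx":0,"ty":0,"tz":0,"ax":0,"ay":0,"az":0},{"hand":1,"tx":0,"ty":0,"tz":0,"ax":0,"ay":0,"az":0},{"hand":1,"tx":0,"ty":0,"tz":0,"ax":0,"ay":0,"az":0},{"hand":1,"tx":0,"ty":0,"tz":0,"ax":0,"ay":0,"az":0},{"hand":1,"tx":0,"ty":0,"tz":0,"ax":0,"ay":0,"az":0}]}}

```text
t: 19.45
eef_pos: [0.4726, 0.109, 0.0171]
tool_rot: [0.237, 3.133, 0.0]
force: [-0.1, 0.2, -0.8]
grip_width: 0.0313
gripper_force: 45.0
```

>>> {"fn": "drive_tool", "kwargs": {"steps": [{"hand":1,"tx":0,"ty":0,"tz":-0.05,"ax":0,"ay":0,"az":0},{"hand":1,"tx":0,"ty":0,"tz":-0.15,"ax":0,"ay":0,"az":0},{"hand":1,"tx":0,"ty":0,"tz":-0.25,"ax":0,"ay":0,"az":0},{"hand":1,"tx":0,"ty":0,"tz":-0.25,"ax":0,"ay":0,"az":0},{"hand":1,"tx":0,"ty":0,"tz":-0.25,"ax":0,"ay":0,"az":0},{"hand":1,"tx":0,"ty":0,"tz":-0.25,"ax":0,"ay":0,"az":0},{"hand":1,"tx":0,"ty":0,"tz":-0.25,"ax":0,"ay":0,"az":0},{"hand":1,"tx":0,"ty":0,"tz":-0.25,"ax":0,"ay":0,"az":0},{"hand":1,"tx":0,"ty":0,"tz":-0.25,"ax":0,"ay":0,"az":0},{"hand":1,"tx":0,"ty":0,"tz":-0.25,"ax":0,"ay":0,"az":0},{"hand":1,"tx":0,"ty":0,"tz":-0.2,"ax":0,"ay":0,"az":0},{"hand":1,"tx":0,"ty":0,"tz":-0.1,"ax":0,"ay":0,"az":0},{"hand":1,"tx":0,"ty":0,"tz":0,"ax":0,"ay":0,"az":0}]}}

```text
t: 20.75
eef_pos: [0.473, 0.1093, 0.2682]
tool_rot: [0.236, 3.13, -0.001]
force: [-0.1, 0.0, -4.3]
grip_width: 0.0316
gripper_force: 45.0
```

>>> {"fn": "drive_tool", "kwargs": {"steps": [{"hand":1,"tx":-0.06,"ty":-0.1,"tz":0,"ax":0,"ay":0,"az":0},{"hand":1,"tx":-0.12,"ty":-0.2,"tz":0,"ax":0,"ay":0,"az":0},{"hand":1,"tx":-0.12,"ty":-0.2,"tz":0,"ax":0,"ay":0,"az":0},{"hand":1,"tx":-0.12,"ty":-0.2,"tz":0,"ax":0,"ay":0,"az":0},{"hand":1,"tx":-0.12,"ty":-0.2,"tz":0,"ax":0,"ay":0,"az":0},{"hand":1,"tx":-0.12,"ty":-0.2,"tz":0,"ax":0,"ay":0,"az":0},{"hand":1,"tx":-0.12,"ty":-0.2,"tz":0,"ax":0,"ay":0,"az":0},{"hand":1,"tx":-0.12,"ty":-0.2,"tz":0,"ax":0,"ay":0,"az":0},{"hand":1,"tx":-0.12,"ty":-0.2,"tz":0,"ax":0,"ay":0,"az":0},{"hand":1,"tx":-0.12,"ty":-0.2,"tz":0,"ax":0,"ay":0,"az":0},{"hand":1,"tx":-0.12,"ty":-0.2,"tz":0,"ax":0,"ay":0,"az":0},{"hand":1,"tx":-0.07,"ty":-0.13,"tz":0,"ax":0,"ay":0,"az":0},{"hand":1,"tx":0,"ty":-0.02,"tz":0,"ax":0,"ay":0,"az":0},{"hand":1,"tx":0,"ty":0,"tz":0,"ax":0,"ay":0,"az":0},{"hand":1,"tx":0,"ty":0,"tz":0,"ax":0,"ay":0,"az":0}]}}

```text
t: 22.25
eef_pos: [0.5701, -0.1318, 0.2671]
tool_rot: [-0.233, -3.133, -0.001]
force: [-0.1, 1.1, -4.2]
grip_width: 0.0317
gripper_force: 45.0
```

```bash
python3 - <<'E'
exec(open('yaw.py').read())
S=camera("side");W=camera("wrist")
p=s["eef_pos"];f=p-[0,0,.0171]
print("face",proj(S,f),"tip",proj(S,(.5702,-.1332,.198)))
cv2.imwrite("pics/m1.png",np.hstack([cv2.resize(S["img"][200:350,330:480],(450,450),interpolation=2),cv2.resize(W["img"],(350,450))]))
E
```

```text
22.25 [ 0.5701 -0.1318  0.2671] yaw 2.99279932688465 zaxis [-0.0002  0.0006 -1.    ] [ 0.9585  0.2787 -0.9362  1.5251  0.2244  1.4517  1.436 ] [-0.0932  1.0583 -4.2404] 0.03168583200132147
face [408.183  283.4445] tip [402.0008 311.5975]
```

View pics/m1.png

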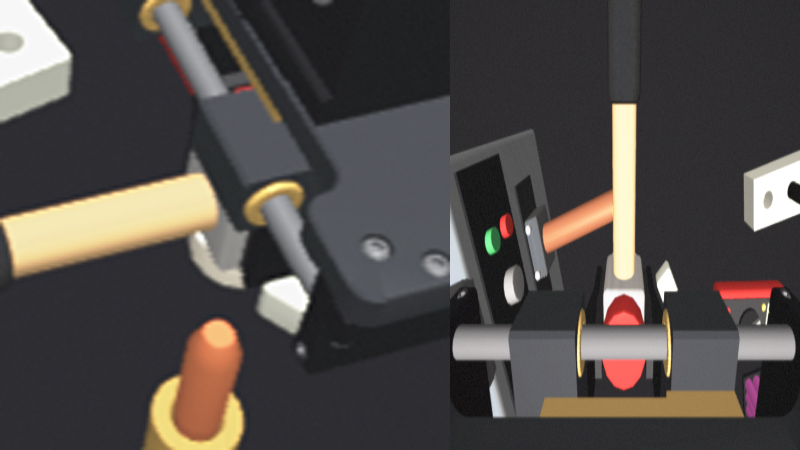

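The side view shows the white nylon face (crop 225,270) above the copper tip (crop 215,335), with the handle level and clear of the cabinet. I'll go down slowly.

>>> {"fn": "drive_tool", "kwargs": {"steps": [{"hand":1,"tx":0,"ty":-0.014,"tz":0.1,"ax":0,"ay":0,"az":0},{"hand":1,"tx":0,"ty":0,"tz":0.15,"ax":0,"ay":0,"az":0},{"hand":1,"tx":0,"ty":0,"tz":0.1,"ax":0,"ay":0,"az":0},{"hand":1,"tx":0,"ty":0,"tz":0.05,"ax":0,"ay":0,"az":0},{"hand":1,"tx":0,"ty":0,"tz":0.03,"ax":0,"ay":0,"az":0},{"hand":1,"tx":0,"ty":0,"tz":0.01,"ax":0,"ay":0,"az":0},{"hand":1,"tx":0,"ty":0,"tz":0,"ax":0,"ay":0,"az":0},{"hand":1,"tx":0,"ty":0,"tz":0,"ax":0,"ay":0,"az":0}]}}

```text
t: 23.15
eef_pos: [0.5704, -0.1349, 0.2235]
tool_rot: [0.237, 3.132, -0.0]
force: [0.1, 0.6, -3.4]
grip_width: 0.032
gripper_force: 45.0
```

>>> {"fn": "drive_tool", "kwargs": {"steps": [{"hand":1,"tx":0,"ty":0,"tz":0.01,"ax":0,"ay":0,"az":0},{"hand":1,"tx":0,"ty":0,"tz":0.01,"ax":0,"ay":0,"az":0},{"hand":1,"tx":0,"ty":0,"tz":0.01,"ax":0,"ay":0,"az":0},{"hand":1,"tx":0,"ty":0,"tz":0,"ax":0,"ay":0,"az":0}]}}

```text
t: 23.55
eef_pos: [0.5699, -0.1349, 0.2198]
tool_rot: [-0.237, -3.132, 0.0]
force: [0.8, 0.1, -4.3]
grip_width: 0.0316
gripper_force: 45.0
```

>>> {"fn": "drive_tool", "kwargs": {"steps": [{"hand":1,"tx":0,"ty":0.01,"tz":0.01,"ax":0,"ay":0,"az":0},{"hand":1,"tx":0,"ty":0,"tz":0.005,"ax":0,"ay":0,"az":0},{"hand":1,"tx":0,"ty":0,"tz":0.005,"ax":0,"ay":0,"az":0},{"hand":1,"tx":0,"ty":0,"tz":0.005,"ax":0,"ay":0,"az":0},{"hand":1,"tx":0,"ty":0,"tz":0,"ax":0,"ay":0,"az":0}]}}

```text
t: 24.05
eef_pos: [0.5701, -0.1339, 0.2174]
tool_rot: [-0.237, -3.133, 0.0]
force: [0.1, 1.5, -4.7]
grip_width: 0.0317
gripper_force: 45.0
```

>>> {"fn": "drive_tool", "kwargs": {"steps": [{"hand":1,"tx":0,"ty":0,"tz":0.005,"ax":0,"ay":0,"az":0},{"hand":1,"tx":0,"ty":0,"tz":0.005,"ax":0,"ay":0,"az":0},{"hand":1,"tx":0,"ty":0,"tz":0,"ax":0,"ay":0,"az":0}]}}

```text
t: 24.35
eef_pos: [0.5701, -0.1339, 0.2164]
tool_rot: [-0.237, -3.133, 0.0]
force: [-0.2, -0.1, -2.8]
grip_width: 0.0317
gripper_force: 45.0
```

>>> {"fn": "drive_tool", "kwargs": {"steps": [{"hand":1,"tx":0,"ty":0,"tz":0.005,"ax":0,"ay":0,"az":0},{"hand":1,"tx":0,"ty":0,"tz":0,"ax":0,"ay":0,"az":0}]}}

```text
t: 24.55
eef_pos: [0.5702, -0.1339, 0.216]
tool_rot: [-0.237, -3.133, 0.0]
force: [-0.7, 0.2, -4.4]
grip_width: 0.0321
gripper_force: 45.0
```

>>> {"fn": "drive_tool", "kwargs": {"steps": [{"hand":1,"tx":0,"ty":0,"tz":0.005,"ax":0,"ay":0,"az":0},{"hand":1,"tx":0,"ty":0,"tz":0,"ax":0,"ay":0,"az":0}]}}

```text
t: 24.75
eef_pos: [0.5701, -0.1339, 0.2155]
tool_rot: [-0.237, -3.132, 0.0]
force: [0.8, -0.0, -4.8]
grip_width: 0.0316
gripper_force: 45.0
```

>>> {"fn": "drive_tool", "kwargs": {"steps": [{"hand":1,"tx":0,"ty":0,"tz":0.005,"ax":0,"ay":0,"az":0},{"hand":1,"tx":0,"ty":0,"tz":0,"ax":0,"ay":0,"az":0}]}}

```text
t: 24.95
eef_pos: [0.5703, -0.1338, 0.2151]
tool_rot: [0.237, 3.133, -0.0]
force: [-1.0, 0.0, -4.5]
grip_width: 0.0316
gripper_force: 45.0
```

>>> {"fn": "drive_tool", "kwargs": {"steps": [{"hand":1,"tx":0,"ty":0,"tz":0.005,"ax":0,"ay":0,"az":0},{"hand":1,"tx":0,"ty":0,"tz":0,"ax":0,"ay":0,"az":0}]}}

```text
t: 25.15
eef_pos: [0.5704, -0.1339, 0.2149]
tool_rot: [0.237, 3.132, -0.0]
force: [0.2, 0.6, -1.5]
grip_width: 0.0317
gripper_force: 45.0
```

>>> {"fn": "drive_tool", "kwargs": {"steps": [{"hand":1,"tx":0,"ty":0,"tz":0.003,"ax":0,"ay":0,"az":0},{"hand":1,"tx":0,"ty":0,"tz":0,"ax":0,"ay":0,"az":0}]}}

```text
t: 25.35
eef_pos: [0.5705, -0.1339, 0.2147]
tool_rot: [0.236, 3.132, -0.0]
force: [-0.4, 0.1, 0.4]
grip_width: 0.0315
gripper_force: 45.0
```

>>> {"fn": "drive_tool", "kwargs": {"steps": [{"hand":1,"tx":0,"ty":0,"tz":0.003,"ax":0,"ay":0,"az":0},{"hand":1,"tx":0,"ty":0,"tz":0,"ax":0,"ay":0,"az":0}]}}

```text
t: 25.55
eef_pos: [0.5705, -0.1339, 0.2144]
tool_rot: [0.236, 3.132, -0.0]
force: [-1.1, -0.4, 1.2]
grip_width: 0.0319
gripper_force: 45.0
```

>>> {"fn": "drive_tool", "kwargs": {"steps": [{"hand":1,"tx":0,"ty":0,"tz":0.003,"ax":0,"ay":0,"az":0},{"hand":1,"tx":0,"ty":0,"tz":0.003,"ax":0,"ay":0,"az":0},{"hand":1,"tx":0,"ty":0,"tz":0,"ax":0,"ay":0,"az":0}]}}

```text
t: 25.85
eef_pos: [0.5706, -0.1339, 0.2139]
tool_rot: [0.236, 3.132, -0.001]
force: [-0.4, 0.5, 5.4]
grip_width: 0.0315
gripper_force: 45.0
```

>>> {"fn": "drive_tool", "kwargs": {"steps": [{"hand":1,"tx":0,"ty":0,"tz":0.003,"ax":0,"ay":0,"az":0},{"hand":1,"tx":0,"ty":0,"tz":0.003,"ax":0,"ay":0,"az":0},{"hand":1,"tx":0,"ty":0,"tz":0,"ax":0,"ay":0,"az":0}]}}

```text
t: 26.15
eef_pos: [0.5708, -0.1339, 0.2137]
tool_rot: [0.236, 3.131, -0.001]
force: [-0.2, 0.9, 5.7]
grip_width: 0.0314
gripper_force: 45.0
```

>>> {"fn": "drive_tool", "kwargs": {"steps": [{"hand":1,"tx":0,"ty":0,"tz":0.003,"ax":0,"ay":0,"az":0},{"hand":1,"tx":0,"ty":0,"tz":0.003,"ax":0,"ay":0,"az":0},{"hand":1,"tx":0,"ty":0,"tz":0,"ax":0,"ay":0,"az":0}]}}

```text
t: 26.45
eef_pos: [0.5709, -0.1339, 0.2135]
tool_rot: [0.236, 3.131, -0.001]
force: [-1.3, -0.8, 7.6]
grip_width: 0.0319
gripper_force: 45.0
```

>>> {"fn": "drive_tool", "kwargs": {"steps": [{"hand":1,"tx":0,"ty":0,"tz":0.003,"ax":0,"ay":0,"az":0},{"hand":1,"tx":0,"ty":0,"tz":0.003,"ax":0,"ay":0,"az":0},{"hand":1,"tx":0,"ty":0,"tz":0,"ax":0,"ay":0,"az":0}]}}

```text
t: 26.75
eef_pos: [0.5711, -0.1339, 0.2133]
tool_rot: [0.236, 3.13, -0.001]
force: [-1.3, 0.4, 10.0]
grip_width: 0.0314
gripper_force: 45.0
```

>>> {"fn": "drive_tool", "kwargs": {"steps": [{"hand":1,"tx":0,"ty":0,"tz":0.003,"ax":0,"ay":0,"az":0},{"hand":1,"tx":0,"ty":0,"tz":0.003,"ax":0,"ay":0,"az":0},{"hand":1,"tx":0,"ty":0,"tz":0,"ax":0,"ay":0,"az":0}]}}

```text
t: 27.05
eef_pos: [0.5713, -0.1339, 0.2131]
tool_rot: [0.236, 3.13, -0.002]
force: [-2.6, 0.7, 12.0]
grip_width: 0.0314
gripper_force: 45.0
```

>>> {"fn": "drive_tool", "kwargs": {"steps": [{"hand":1,"tx":0,"ty":0,"tz":0.004,"ax":0,"ay":0,"az":0},{"hand":1,"tx":0,"ty":0,"tz":0.004,"ax":0,"ay":0,"az":0},{"hand":1,"tx":0,"ty":0,"tz":0.004,"ax":0,"ay":0,"az":0},{"hand":1,"tx":0,"ty":0,"tz":0,"ax":0,"ay":0,"az":0}]}}

```text
t: 27.45
eef_pos: [0.5717, -0.1339, 0.2128]
tool_rot: [0.236, 3.129, -0.002]
force: [-2.7, 0.5, 15.0]
grip_width: 0.0319
gripper_force: 45.0
```

>>> {"fn": "drive_tool", "kwargs": {"steps": [{"hand":1,"tx":0,"ty":0,"tz":0.004,"ax":0,"ay":0,"az":0},{"hand":1,"tx":0,"ty":0,"tz":0.002,"ax":0,"ay":0,"az":0},{"hand":1,"tx":0,"ty":0,"tz":0,"ax":0,"ay":0,"az":0}]}}

```text
t: 27.75
eef_pos: [0.5719, -0.134, 0.2127]
tool_rot: [0.236, 3.128, -0.003]
force: [-3.2, 0.4, 17.1]
grip_width: 0.0319
gripper_force: 45.0
```

>>> {"fn": "drive_tool", "kwargs": {"steps": [{"hand":1,"tx":0,"ty":0,"tz":0.004,"ax":0,"ay":0,"az":0},{"hand":1,"tx":0,"ty":0,"tz":0.004,"ax":0,"ay":0,"az":0},{"hand":1,"tx":0,"ty":0,"tz":0,"ax":0,"ay":0,"az":0}]}}

```text
t: 28.05
eef_pos: [0.5722, -0.1339, 0.2126]
tool_rot: [0.236, 3.127, -0.003]
force: [-3.6, 0.5, 19.3]
grip_width: 0.0319
gripper_force: 45.0
```

>>> {"fn": "drive_tool", "kwargs": {"steps": [{"hand":1,"tx":0,"ty":0,"tz":-0.02,"ax":0,"ay":0,"az":0},{"hand":1,"tx":0,"ty":0,"tz":-0.03,"ax":0,"ay":0,"az":0},{"hand":1,"tx":0,"ty":0,"tz":-0.05,"ax":0,"ay":0,"az":0},{"hand":1,"tx":0,"ty":0,"tz":-0.08,"ax":0,"ay":0,"az":0},{"hand":1,"tx":0,"ty":0,"tz":-0.02,"ax":0,"ay":0,"az":0},{"hand":1,"tx":0,"ty":0,"tz":0,"ax":0,"ay":0,"az":0},{"hand":1,"tx":0,"ty":0,"tz":0,"ax":0,"ay":0,"az":0},{"hand":1,"tx":0,"ty":0,"tz":0,"ax":0,"ay":0,"az":0}]}}

```text
t: 28.85
eef_pos: [0.57, -0.1339, 0.2279]
tool_rot: [-0.237, -3.132, -0.0]
force: [0.1, -0.2, -4.2]
grip_width: 0.0318
gripper_force: 45.0
```

The first tap reached about 23.5 N and the mallet is clear by 15 mm. Now the second tap.

>>> {"fn": "drive_tool", "kwargs": {"steps": [{"hand":1,"tx":0,"ty":0,"tz":0.05,"ax":0,"ay":0,"az":0},{"hand":1,"tx":0,"ty":0,"tz":0.04,"ax":0,"ay":0,"az":0},{"hand":1,"tx":0,"ty":0,"tz":0.02,"ax":0,"ay":0,"az":0},{"hand":1,"tx":0,"ty":0,"tz":0.01,"ax":0,"ay":0,"az":0},{"hand":1,"tx":0,"ty":0,"tz":0.005,"ax":0,"ay":0,"az":0},{"hand":1,"tx":0,"ty":0,"tz":0.005,"ax":0,"ay":0,"az":0},{"hand":1,"tx":0,"ty":0,"tz":0.005,"ax":0,"ay":0,"az":0},{"hand":1,"tx":0,"ty":0,"tz":0.005,"ax":0,"ay":0,"az":0},{"hand":1,"tx":0,"ty":0,"tz":0,"ax":0,"ay":0,"az":0}]}}

```text
t: 29.75
eef_pos: [0.5702, -0.1339, 0.2143]
tool_rot: [0.237, 3.133, -0.0]
force: [0.6, -0.2, -4.2]
grip_width: 0.0315
gripper_force: 45.0
```

>>> {"fn": "drive_tool", "kwargs": {"steps": [{"hand":1,"tx":0,"ty":0,"tz":0.005,"ax":0,"ay":0,"az":0},{"hand":1,"tx":0,"ty":0,"tz":0.005,"ax":0,"ay":0,"az":0},{"hand":1,"tx":0,"ty":0,"tz":0.005,"ax":0,"ay":0,"az":0},{"hand":1,"tx":0,"ty":0,"tz":0,"ax":0,"ay":0,"az":0}]}}

```text
t: 30.15
eef_pos: [0.5704, -0.1339, 0.2134]
tool_rot: [0.236, 3.132, -0.001]
force: [-0.9, -0.3, -0.6]
grip_width: 0.0313
gripper_force: 45.0
```

>>> {"fn": "drive_tool", "kwargs": {"steps": [{"hand":1,"tx":0,"ty":0,"tz":0.005,"ax":0,"ay":0,"az":0},{"hand":1,"tx":0,"ty":0,"tz":0.005,"ax":0,"ay":0,"az":0},{"hand":1,"tx":0,"ty":0,"tz":0.005,"ax":0,"ay":0,"az":0},{"hand":1,"tx":0,"ty":0,"tz":0.005,"ax":0,"ay":0,"az":0},{"hand":1,"tx":0,"ty":0,"tz":0,"ax":0,"ay":0,"az":0}]}}

```text
t: 30.65
eef_pos: [0.5709, -0.1339, 0.213]
tool_rot: [0.237, 3.131, -0.002]
force: [-3.1, 1.1, 8.7]
grip_width: 0.0318
gripper_force: 45.0
```

>>> {"fn": "drive_tool", "kwargs": {"steps": [{"hand":1,"tx":0,"ty":0,"tz":0.005,"ax":0,"ay":0,"az":0},{"hand":1,"tx":0,"ty":0,"tz":0.005,"ax":0,"ay":0,"az":0},{"hand":1,"tx":0,"ty":0,"tz":0,"ax":0,"ay":0,"az":0}]}}

```text
t: 30.95
eef_pos: [0.5712, -0.1339, 0.2128]
tool_rot: [0.236, 3.13, -0.002]
force: [-3.7, 0.3, 11.9]
grip_width: 0.0321
gripper_force: 45.0
```

>>> {"fn": "drive_tool", "kwargs": {"steps": [{"hand":1,"tx":0,"ty":0,"tz":0.005,"ax":0,"ay":0,"az":0},{"hand":1,"tx":0,"ty":0,"tz":0.005,"ax":0,"ay":0,"az":0},{"hand":1,"tx":0,"ty":0,"tz":0.005,"ax":0,"ay":0,"az":0},{"hand":1,"tx":0,"ty":0,"tz":0,"ax":0,"ay":0,"az":0}]}}

```text
t: 31.35
eef_pos: [0.5718, -0.1339, 0.2125]
tool_rot: [0.236, 3.128, -0.003]
force: [-3.9, 0.0, 17.2]
grip_width: 0.0319
gripper_force: 45.0
```

>>> {"fn": "drive_tool", "kwargs": {"steps": [{"hand":1,"tx":0,"ty":0,"tz":0.004,"ax":0,"ay":0,"az":0},{"hand":1,"tx":0,"ty":0,"tz":0.003,"ax":0,"ay":0,"az":0},{"hand":1,"tx":0,"ty":0,"tz":0,"ax":0,"ay":0,"az":0}]}}

```text
t: 31.65
eef_pos: [0.572, -0.1339, 0.2124]
tool_rot: [0.236, 3.128, -0.004]
force: [-5.7, -0.2, 20.5]
grip_width: 0.0318
gripper_force: 45.0
```

>>> {"fn": "drive_tool", "kwargs": {"steps": [{"hand":1,"tx":0,"ty":0,"tz":0.004,"ax":0,"ay":0,"az":0},{"hand":1,"tx":0,"ty":0,"tz":0,"ax":0,"ay":0,"az":0},{"hand":1,"tx":0,"ty":0,"tz":0,"ax":0,"ay":0,"az":0}]}}

```text
t: 31.95
eef_pos: [0.5721, -0.134, 0.2123]
tool_rot: [0.236, 3.127, -0.004]
force: [-5.8, 0.6, 21.4]
grip_width: 0.0317
gripper_force: 45.0
```

>>> {"fn": "drive_tool", "kwargs": {"steps": [{"hand":1,"tx":0,"ty":0,"tz":-0.02,"ax":0,"ay":0,"az":0},{"hand":1,"tx":0,"ty":0,"tz":-0.03,"ax":0,"ay":0,"az":0},{"hand":1,"tx":0,"ty":0,"tz":-0.05,"ax":0,"ay":0,"az":0},{"hand":1,"tx":0,"ty":0,"tz":-0.15,"ax":0,"ay":0,"az":0},{"hand":1,"tx":0,"ty":0,"tz":-0.2,"ax":0,"ay":0,"az":0},{"hand":1,"tx":0,"ty":0,"tz":-0.12,"ax":0,"ay":0,"az":0},{"hand":1,"tx":0,"ty":0,"tz":0,"ax":0,"ay":0,"az":0}]}}

```text
t: 32.65
eef_pos: [0.5714, -0.1338, 0.2663]
tool_rot: [0.236, 3.129, -0.001]
force: [0.0, 0.4, -4.1]
grip_width: 0.0317
gripper_force: 45.0
```

```bash
python3 - <<'E'
exec(open('yaw.py').read())
S=camera("side")
for z in(.198,.1965,.195): print(proj(S,(.5702,-.1332,z)))
print([(b[0],b[1]) for b in blobs(S["img"],(3,90,185),(16,255,255),(387,297,417,330),4)])
cv2.imwrite("pics/m2.png",np.hstack([cv2.resize(S["img"][200:350,330:480],(450,450),interpolation=2)]))
E
```

```text
32.65 [ 0.5714 -0.1338  0.2663] yaw 2.9908618622291607 zaxis [ 0.0034 -0.0009 -1.    ] [ 0.9596  0.2795 -0.9349  1.5257  0.2264  1.4467  1.436 ] [ 0.0494  0.4302 -4.0909] 0.03169626687743338
[402.0008 311.5975]
[401.8153 312.3136]
[401.6306 313.0264]
[(np.int32(204), array([401.8578, 318.7255]))]
```

View pics/m2.png

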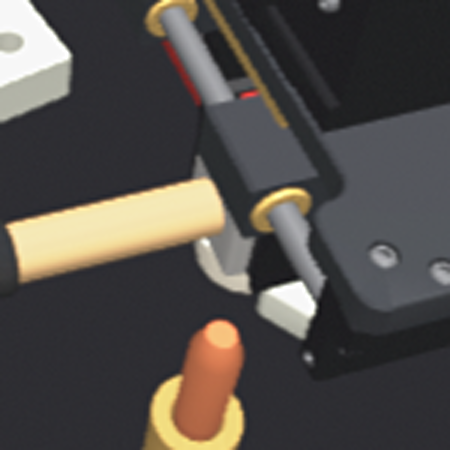

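The electrode stands upright and wedged, with its tip at crop (222,333), and the mallet is clear. Now I'll return the mallet.

>>> {"fn": "drive_tool", "kwargs": {"steps": [{"hand":1,"tx":0.06,"ty":0.1,"tz":0,"ax":0,"ay":0,"az":0},{"hand":1,"tx":0.12,"ty":0.2,"tz":0,"ax":0,"ay":0,"az":0},{"hand":1,"tx":0.12,"ty":0.2,"tz":0,"ax":0,"ay":0,"az":0},{"hand":1,"tx":0.12,"ty":0.2,"tz":0,"ax":0,"ay":0,"az":0},{"hand":1,"tx":0.12,"ty":0.2,"tz":0,"ax":0,"ay":0,"az":0},{"hand":1,"tx":0.12,"ty":0.2,"tz":0,"ax":0,"ay":0,"az":0},{"hand":1,"tx":0.12,"ty":0.2,"tz":0,"ax":0,"ay":0,"az":0},{"hand":1,"tx":0.12,"ty":0.2,"tz":0,"ax":0,"ay":0,"az":0},{"hand":1,"tx":0.12,"ty":0.2,"tz":0,"ax":0,"ay":0,"az":0},{"hand":1,"tx":0.12,"ty":0.2,"tz":0,"ax":0,"ay":0,"az":0},{"hand":1,"tx":0.12,"ty":0.2,"tz":0,"ax":0,"ay":0,"az":0},{"hand":1,"tx":0.07,"ty":0.13,"tz":0,"ax":0,"ay":0,"az":0},{"hand":1,"tx":0,"ty":0.02,"tz":0,"ax":0,"ay":0,"az":0},{"hand":1,"tx":0,"ty":0,"tz":0,"ax":0,"ay":0,"az":0}]}}

```text
t: 34.1
eef_pos: [0.4728, 0.1082, 0.2644]
tool_rot: [0.236, 3.132, -0.001]
force: [0.1, -0.5, -3.4]
grip_width: 0.0318
gripper_force: 45.0
```

>>> {"fn": "drive_tool", "kwargs": {"steps": [{"hand":1,"tx":0,"ty":0,"tz":0.15,"ax":0,"ay":0,"az":0},{"hand":1,"tx":0,"ty":0,"tz":0.3,"ax":0,"ay":0,"az":0},{"hand":1,"tx":0,"ty":0,"tz":0.3,"ax":0,"ay":0,"az":0},{"hand":1,"tx":0,"ty":0,"tz":0.3,"ax":0,"ay":0,"az":0},{"hand":1,"tx":0,"ty":0,"tz":0.3,"ax":0,"ay":0,"az":0},{"hand":1,"tx":0,"ty":0,"tz":0.3,"ax":0,"ay":0,"az":0},{"hand":1,"tx":0,"ty":0,"tz":0.25,"ax":0,"ay":0,"az":0},{"hand":1,"tx":0,"ty":0,"tz":0.2,"ax":0,"ay":0,"az":0},{"hand":1,"tx":0,"ty":0,"tz":0.15,"ax":0,"ay":0,"az":0},{"hand":1,"tx":0,"ty":0,"tz":0.1,"ax":0,"ay":0,"az":0},{"hand":1,"tx":0,"ty":0,"tz":0.05,"ax":0,"ay":0,"az":0},{"hand":1,"tx":0,"ty":0,"tz":0.03,"ax":0,"ay":0,"az":0},{"hand":1,"tx":0,"ty":0,"tz":0,"ax":0,"ay":0,"az":0}]}}

```text
t: 35.4
eef_pos: [0.4727, 0.1084, 0.0212]
tool_rot: [0.237, 3.132, 0.0]
force: [-0.6, -0.2, -4.2]
grip_width: 0.0316
gripper_force: 45.0
```

```bash
python3 yaw.py
```

```text
35.4 [0.4727 0.1084 0.0212] yaw 2.9904608533905574 zaxis [ 0.0002  0.0001 -1.    ] [ 0.6483  0.3451 -1.0298  2.0366  0.3634  0.9539  0.8489] [-0.5911 -0.1648 -4.179 ] 0.031583196392978595
```

>>> {"fn": "drive_tool", "kwargs": {"steps": [{"hand":1,"tx":0,"ty":0,"tz":0.015,"ax":0,"ay":0,"az":0},{"hand":1,"tx":0,"ty":0,"tz":0.01,"ax":0,"ay":0,"az":0},{"hand":1,"tx":0,"ty":0,"tz":0.01,"ax":0,"ay":0,"az":0},{"hand":1,"tx":0,"ty":0,"tz":0.007,"ax":0,"ay":0,"az":0},{"hand":1,"tx":0,"ty":0,"tz":0,"ax":0,"ay":0,"az":0}]}}

```text
t: 35.9
eef_pos: [0.4727, 0.1084, 0.0172]
tool_rot: [0.237, 3.132, -0.0]
force: [-0.5, -0.5, -3.4]
grip_width: 0.0313
gripper_force: 45.0
```

>>> {"fn": "drive_tool", "kwargs": {"steps": [{"hand":1,"tx":0,"ty":0,"tz":0.005,"ax":0,"ay":0,"az":0},{"hand":1,"tx":0,"ty":0,"tz":0.003,"ax":0,"ay":0,"az":0},{"hand":1,"tx":0,"ty":0,"tz":0,"ax":0,"ay":0,"az":0}]}}

```text
t: 36.2
eef_pos: [0.4727, 0.1084, 0.0169]
tool_rot: [0.237, 3.133, -0.001]
force: [-1.2, -1.9, 5.3]
grip_width: 0.0318
gripper_force: 45.0
```

The mallet is on the bench, so I'll release it and go straight up.

>>> {"fn": "drive_tool", "kwargs": {"steps": [{"hand":-1,"tx":0,"ty":0,"tz":0,"ax":0,"ay":0,"az":0},{"hand":-1,"tx":0,"ty":0,"tz":0,"ax":0,"ay":0,"az":0},{"hand":-1,"tx":0,"ty":0,"tz":0,"ax":0,"ay":0,"az":0},{"hand":-1,"tx":0,"ty":0,"tz":0,"ax":0,"ay":0,"az":0},{"hand":-1,"tx":0,"ty":0,"tz":0,"ax":0,"ay":0,"az":0},{"hand":-1,"tx":0,"ty":0,"tz":0,"ax":0,"ay":0,"az":0},{"hand":-1,"tx":0,"ty":0,"tz":-0.1,"ax":0,"ay":0,"az":0},{"hand":-1,"tx":0,"ty":0,"tz":-0.2,"ax":0,"ay":0,"az":0},{"hand":-1,"tx":0,"ty":0,"tz":-0.3,"ax":0,"ay":0,"az":0},{"hand":-1,"tx":0,"ty":0,"tz":-0.3,"ax":0,"ay":0,"az":0},{"hand":-1,"tx":0,"ty":0,"tz":-0.3,"ax":0,"ay":0,"az":0},{"hand":-1,"tx":0,"ty":0,"tz":-0.3,"ax":0,"ay":0,"az":0},{"hand":-1,"tx":0,"ty":0,"tz":-0.3,"ax":0,"ay":0,"az":0},{"hand":-1,"tx":0,"ty":0,"tz":-0.1,"ax":0,"ay":0,"az":0},{"hand":-1,"tx":0,"ty":0,"tz":0,"ax":0,"ay":0,"az":0}]}}

```text
t: 37.7
eef_pos: [0.4735, 0.1087, 0.2077]
tool_rot: [0.237, 3.129, -0.002]
force: [0.1, -0.7, 0.1]
grip_width: 0.087
gripper_force: 0.0
```

```bash
python3 - <<'E'
exec(open('yaw.py').read())
S=camera("side");W=camera("wrist")
cv2.imwrite("pics/f1.png",np.vstack([cv2.resize(S["img"],(480,300)),cv2.resize(W["img"],(480,300))]))
u=proj(W,(.4723,.1088,.066)).astype(int);print([(b[0],plane(W,b[1],.066)) for b in blobs(W["img"],(0,90,120),(12,255,255),(u[0]-40,u[1]-40,u[0]+40,u[1]+40),40)])
E
```

```text
37.7 [0.4735 0.1087 0.2077] yaw 2.9905948887479057 zaxis [ 0.0033 -0.0013 -1.    ] [ 0.8843  0.0264 -1.1633  1.8377  0.0274  1.2907  1.1334] [ 0.096  -0.69    0.1029] 0.08699334553090543
[(np.int32(983), array([0.4722, 0.1092, 0.066 ]))]
```

View pics/f1.png

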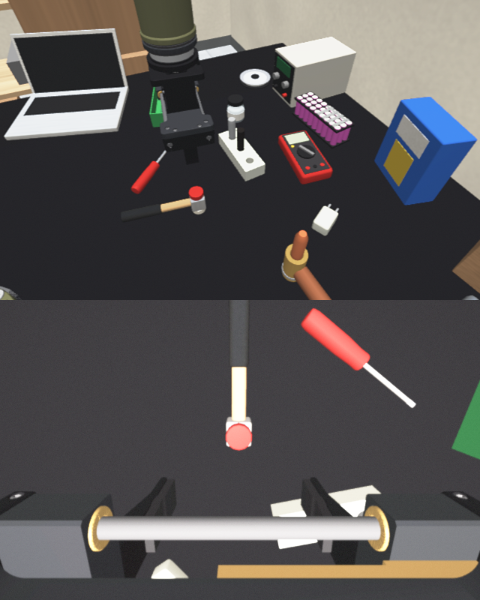

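The mallet stands on its white face (red up, side pixel 197,193). The electrode is upright in the socket at (301,240), and the other things are where they were.

```bash
python3 -c "
from station import hand_in
print(hand_in())"
```

```text
the job is handed in; nothing more can be done
None
```

I handed the job in at about 38 s: the electrode is in the socket after two slow taps of about 24 N and 26 N, and the mallet is back on its white face. The hand-in returned no verdict, and I could not measure the wedging force directly.

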